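# Fit the blow-off nozzle on the bench air outlet

### The arm

A 6-joint arm with a two-finger parallel gripper is mounted at the origin on the work surface. World frame = base frame: x ahead of the robot, y to its left, z up, the work surface at z = 0. Lengths are in mm, angles in rad, forces in N, time in s.
With the tool pointing down it reaches from about 350 to 875 mm from the base axis. Payload 4.2 kg.
Tool frame: the origin (TCP) lies at the very end of the fingers, on their centre line; the grasp point (between the pads) lies 19 mm behind it; z points along the fingers, y is the line along which they close (so a half turn about z gives the same grasp; the last joint's range is limited). The gripper opens to 85 mm and grips with 20 to 120 N. Pads are 22 mm wide; open, the fingers measure 114 mm over their backs; the gripper's body (76 mm by 85 mm) begins 54 mm behind the grasp point. The pads swing forward as they close: fully open they stand 13 mm farther back than shut.
Start: joints at [1.451, 0.385, 0.008, 0, -1.194, -0.259], TCP at [231.095, 580.684, 231.312] pointing down, gripper open.
Joint ranges: [-3.14, 3.14], [-1.21, 2.06], [-1.07, 1.41], [-3.16, 2.05], [-2.99, -0.16], [-3.1, 3.1]. Speed limits (rad/s): [2.79, 2.79, 3.14, 3.14, 3.14, 3.14].

### API

Orientations are given as a unit quaternion [x, y, z, w].
In Python, from plant import arm gives the robot as it stands. The module is installed in compiled form; this text tells all that it offers.
- The arm moves only by the shell command python3 -m creep 'ROWS' [FORCE]. ROWS is JSON, a list of rows, each a list of 7 numbers: the finger opening in mm, from 0 to 85.4, then the shift along the tool's x, y, z in mm, then the turn, a rotation vector about the tool's x, y, z in degrees. In form: [[grip, x, y, z, wx, wy, wz], ...]. A call has 1 to 5 rows; each row shifts and turns the commanded pose from where the row before left it, along the tool's axes as they then stand; what a row does not reach is not made up. A row lasts 1/8 s, in which the tool goes at most 62.5 mm and 10.7 degrees, less where a joint would pass 70% of its speed; a pose out of reach is approached as far as the arm can. A call is refused whole if a number of a shift passes 62.5 or a number of a turn 10.7, either way. A call with a gripper value outside its range is refused whole. The fingers move at their own pace and stop on an object; FORCE is the grip in N (left out, the last holds). Time passes only in rows, so rows that do not move let the fingers close. It gives the time, the measured TCP pose, the force, the opening and the grip force at its end, in the units of the state.
- arm.state(): the state, without advancing time (a new reading comes with each control period).
- arm.grab_frame(name): name is "side" or "top" or "wrist"; returns (picture, depth): 480x640x3 uint8, red, green, blue; 480x640 float32, mm along the optical axis (not along the pixel's ray), 0 where there is no reading.
- arm.camera_info(name): a dict with "fx", "fy", "cx", "cy" (pixels), "rvec" (rotation vector, rad) and "tvec" (3), from world to camera coordinates, as OpenCV has them. Camera axes: x right, y down, z forward; pixel columns grow to the right and rows downward; lengths in mm; the calibration is good to about 2 mm. A picture is of the moment at which its call begins: read the wrist's pose just before it. camera_info takes no time and is no camera call; for the wrist camera it gives the pose at the moment of the call.
- arm.job_done(): hands the job in; it is judged then, once.
The state is a dict: "time_s": time; "q": joint angles; "qd": joint speeds; "effort": joint torques, N m; "tool_pos": TCP position; "ee_rot": TCP orientation; "wrist_force": force on the tool from outside, world axes, zero at the start; "ft_torque": the same for the moment, N m; "finger_gap": finger opening in mm; "grip_force": force on a finger pad.
Only numpy, scipy, OpenCV 4.12 (cv2) and the standard library are available. Lean on these libraries where they do the work, as an engineer would, in place of code of your own. Each camera call takes 0.05 s, during which the arm holds its last target. There are 200 camera calls.

### The job

Fit the yellow air nozzle on the bench air outlet: first draw the outlet's coupler sleeve back until it catches and stays back by itself when let go, then push the nozzle gently into the mouth, with never more than 20 N, until it is home and the sleeve springs forward and locks it. Let go and leave it standing upright in the coupler, and leave the other nozzles and everything else on the bench where they are.

Things in the scene. Friction and masses are not known exactly. Their poses are not given: they have to be found in the camera images.
- outlet: Fixed air outlet, origin at the centre of its underside: aluminium block 130 x 110 x 35 mm with an upright coupler at its centre. A gauge (47 mm high over the bench) and a black knob (57 mm) stand 45 mm along its +x, 30 mm to either side. A tip in the bore meets a spring trigger pin about 4 mm above the seat; pushed on with about 6 N, the sleeve springs forward about 1 mm above the seat.
- mouth (a point): Centre of the coupler's mouth at its brass rim, on its upright axis, 112 mm above the bench; z up. Bore 17 mm, widening to 23 mm over the top 4 mm. Sleeve forward: four jaws close the bore 12 to 23 mm down. Sleeve back: the bore is clear down to the seat, a hard stop 26 to 36 mm below the rim; its depth differs from start to start and cannot be seen or measured, only felt.
- sleeve (a joint): How far the coupler's sleeve is drawn back (straight down), m: 0 forward, 0.013 fully back, a hard stop. A spring of up to about 10 N resists until 0.010; past that an over-centre catch draws it on to the stop and holds it there (about 4 N) when let go. A green band on the body shows when it is back.
- sleeve_grip (a point): Fixed point on the coupler's axis at the height to grip the forward sleeve, 9 mm below the mouth's rim, 68 mm above the block's top. The sleeve is a knurled steel cylinder of 38 mm diameter, from 27 mm below to 7 mm above this point, with a flange of 50 mm diameter, 6 mm thick, under it that fingertips may also press on; all its heights differ by up to 5 mm either way from start to start.
- nozzle_center (a point): Centre of the yellow nozzle's grip, on its axis: cylinder of 26 mm diameter, 50 mm high, a steel cone 12 mm high on top, a brass plug of 15 mm diameter and 38 mm length below (tip 63 mm below this point; 1.5 mm chamfer; groove 7 to 15 mm above the tip). z points from plug to cone (up). When home, the grip's underside is 2 to 12 mm above the mouth's rim. About 70 to 120 g.
- nozzle_tip (a point): Centre of the end face of the yellow nozzle's brass plug, 63 mm below its grip's centre.
- rack: Fixed grey rack 60 x 230 x 40 mm; origin at the centre of its underside, long side along its y. Three holes of 19 mm, 75 mm apart along y, hold the three nozzles upright, plug down, grip resting on the rack's top: the grip's centre is 65 mm above the bench. Lift a nozzle 38 mm to clear it.
- spare_blue_center (a point): Centre of the grip of the blue nozzle in the rack, same size as the yellow one (flat top); leave it.
- spare_red_center (a point): Centre of the grip of the red nozzle in the rack, same size as the yellow one (stub top); leave it.
- phone: Black phone 72 x 148 x 8 mm lying on the blue mat; leave it.
- driver: Screwdriver 150 mm long lying on the blue mat; leave it.
- tape: Blue tape dispenser, about 55 x 120 x 80 mm; leave it.
- calculator: Grey calculator 150 x 100 x 14 mm; leave it.
- meter: Yellow multimeter 90 x 180 x 40 mm lying on its back; leave it.
- cleaner: White bottle 48 mm in diameter, 130 mm high; leave it.

How it is judged:
By the outcome, as a careful person would: the job done as asked, in the order asked, and still so for the second after the job is handed in, with the robot touching nothing.
It also fails if it takes over 59 s, if anything falls off the work surface, if the arm or the gripper's body presses on something with over 40 N, if the wrist force passes 120 N, or if a joint passes its speed limit or range.

## Working session

There is one attempt and no reset: what is moved stays moved. The work goes in short steps, Python scripts to look and compute and a shell command to move; the robot and the scene stay as the last step left them, time stands still between calls to the robot, and variables do not carry over. Pictures are saved under pics/ and viewed, at most 10 in all, crops included, and the job is handed in when it is done.

```bash
mkdir -p pics
cat > h.py <<'E'
import numpy as np, cv2
from plant import arm
from scipy.spatial.transform import Rotation as R
def cam(n):
    c=arm.camera_info(n); K=np.array([[c['fx'],0,c['cx']],[0,c['fy'],c['cy']],[0,0,1]],float)
    return K,R.from_rotvec(np.ravel(c['rvec'])).as_matrix(),np.ravel(c['tvec'])
def plane(c,u,v,z):
    K,Rm,t=c; d=Rm.T@np.linalg.inv(K)@[u,v,1]; o=-Rm.T@t
    return o+d*(z-o[2])/d[2]
def cloud(c,D):
    K,Rm,t=c; v,u=np.mgrid[:480,:640]
    P=np.stack([(u-K[0,2])/K[0,0]*D,(v-K[1,2])/K[1,1]*D,D],-1)
    return (P-t)@Rm
def proj(c,P):
    K,Rm,t=c; p=K@(Rm@np.array(P,float)+t); return p[:2]/p[2]
def totool(P):
    s=arm.state(); return R.from_quat(s['ee_rot']).inv().apply(np.array(P)-s['tool_pos'])
E
python3 - <<'E'
from h import *
for n in('top','side'):
    c=cam(n); p,d=arm.grab_frame(n); cv2.imwrite(f'pics/{n}0.png',p[...,::-1]); np.savez(f'{n}0.npz',p=p,d=d)
    print(n,-c[1].T@c[2],c[1][2])
print(arm.state())
E
```

```text
top [ 357.5458135     2.99631062 1431.98366838] [ 0.16850245 -0.00393349 -0.98569339]
side [267.74651482 579.84375709 819.00003928] [ 0.33932614 -0.60748589 -0.71820517]
{'time_s': 0.1, 'q': array([ 1.45063172e+00,  3.85446804e-01,  6.78955011e-03, -4.35314869e-04,
       -1.19401043e+00, -2.58605903e-01]), 'qd': array([ 0.00043731, -0.00120753,  0.00076379,  0.00405716, -0.00156594,
        0.00081683]), 'effort': array([-6.91126934e-05, -3.93321097e+01,  1.88929081e+01,  4.19789806e+00,
       -2.58178072e-03,  1.62722102e-06]), 'tool_pos': array([230.89992278, 580.22972962, 230.36135634]), 'ee_rot': array([ 9.82104585e-01, -1.88333926e-01, -1.37113046e-04,  9.47431925e-04]), 'wrist_force': array([ 0.25808876, -0.26484681, -0.41180149]), 'ft_torque': array([ 0.00899321, -0.04660519, -0.0149687 ]), 'grip_force': 0.0, 'finger_gap': 85.00823790425595}
```

View pics/top0.png

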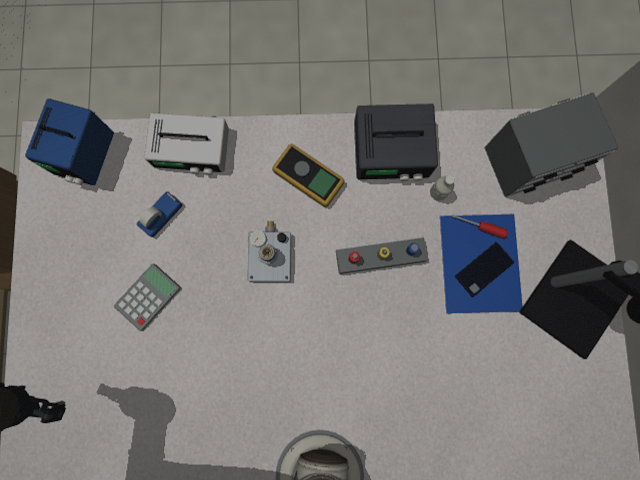

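View pics/side0.png

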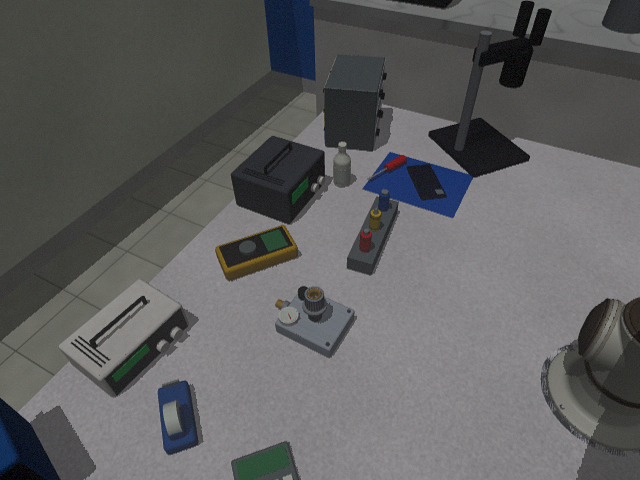

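The top view shows the coupler at about (267,254), with the gauge at (259,239) and the knob at (281,238). The yellow nozzle is at (384,254), red at (355,257) and blue at (414,249). The side view shows the coupler mouth at (315,294) and the yellow nozzle at (375,218). Next I'll measure them.

Run:
```python
from h import *
for n,boxes in (('top',dict(out=(235,215,305,290),rack=(330,232,435,280))),('side',dict(out=(270,280,360,360),rack=(340,180,405,275)))):
    z=np.load(n+'0.npz');p,d=z['p'],z['d'];c=cam(n);P=cloud(c,d);hsv=cv2.cvtColor(p,cv2.COLOR_RGB2HSV)
    for k,(a,b,e,f) in boxes.items():
        m=np.zeros((480,640),bool);m[b:f,a:e]=1
        Q=P[...,2]; 
        if k=='out':
            for nm,lo,hi in(('block',30,40),('fl',62,90),('top',98,125)):
                s=m&(Q>lo)&(Q<hi)&(d>0); pts=P[s]
                if len(pts)<3: continue
                r=cv2.minAreaRect(pts[:,:2].astype(np.float32)); print(n,nm,s.sum(),np.round(r[0],1),np.round(r[1],1),round(r[2],1),'z',np.percentile(pts[:,2],[5,50,95]).round(1))
        else:
            s=m&(Q>36)&(Q<44); pts=P[s]; r=cv2.minAreaRect(pts[:,:2].astype(np.float32)); print(n,'rack',np.round(r[0],1),np.round(r[1],1),round(r[2],1))
            for col,lo,hi in(('yel',18,35),('red',0,8),('blue',100,130)):
                s=m&(hsv[...,0]>=lo)&(hsv[...,0]<=hi)&(hsv[...,1]>110)
                pts=P[s&(Q>75)]; 
                vv,uu=np.nonzero(s); print(n,col,s.sum(),uu.mean(),vv.mean(),'toppts',len(pts),pts.mean(0).round(1) if len(pts) else '', 'plane', plane(c,uu.mean(),vv.mean(),65).round(1))
for n,g in(('top',[(259,239),(281,238),(267,254)]),('side',[(289,316),(303,294),(315,294)])):
    c=cam(n);
    print(n,[plane(c,*x,zz)[:2].round(1) for x,zz in zip(g,(47,57,112))])
```

```text
top block 1366 [562.3 117.2] [109.6 155.8] 88.8 z [31.6 35.9 39.4]
top fl 127 [559.2 102. ] [48.5 85.9] 34.9 z [66.3 77.9 87.6]
top top 170 [548.1 117. ] [37.7 37.1] 0.1 z [104.6 112.  117. ]
top rack [ 543.3 -173.6] [ 60.7 230.7] 6.5
top yel 83 383.2530120481928 253.0120481927711 toppts 64 [ 541.3 -172.3   91. ] plane [ 542.6 -175.    65. ]
top red 75 353.73333333333335 257.16 toppts 64 [532.4 -98.5  89.7] plane [534.1 -99.7  65. ]
top blue 64 411.640625 249.40625 toppts 44 [ 549.3 -244.7   90. ] plane [ 549.8 -247.4   65. ]
side block 1896 [554.  115.4] [110.5 143.2] 89.0 z [31.  33.4 36.1]
side fl 225 [543.9 120.3] [49.3 36.9] 36.3 z [71.9 76.2 87.8]
side top 283 [547.9 115.4] [37.3 39.3] 28.1 z [ 99.4 108.6 111.5]
side rack [ 543.1 -176.8] [ 60.8 235.4] 6.7
side yel 147 374.6530612244898 220.30612244897958 toppts 59 [ 541.1 -171.3   86.4] plane [ 542.6 -175.    65. ]
side red 79 364.54430379746833 240.51898734177215 toppts 39 [533.6 -97.1  86.7] plane [ 536.  -102.5   65. ]
side blue 699 386.86552217453504 190.0214592274678 toppts 43 [ 542.8 -224.6  102.3] plane [ 560.2 -293.    65. ]
top [array([590.3, 141.4]), array([589.7,  84. ]), array([541.6, 115.7])]
side [array([589.6, 146. ]), array([588. ,  90.8]), array([544.3, 115.3])]
```

```bash
python3 -m creep '[[85,0,0,0,0,0,-7.2],[85,0,0,0,0,0,-7.2],[85,0,0,0,0,0,-7.3],[85,26,38,0,0,0,0],[85,26,38,0,0,0,0]]' 40; python3 -m creep '[[85,26,38,0,0,0,0],[85,26,38,0,0,0,0],[85,26,38,0,0,0,0],[85,26,38,0,0,0,0],[85,26,38,0,0,0,0]]'; python3 -m creep '[[85,26,38,0,0,0,0],[85,26,38,0,0,0,0],[85,26,38,0,0,0,0],[85,26,38,0,0,0,0],[85,0,0,0,0,0,0]]'; python3 -c "
from h import *
print(arm.state()); print(totool([548,116,150]))"
```

```text
time_s: 0.72
tool_pos: [283.2, 503.7, 230.4]
ee_rot: [1.0, 0.001, -0.0, 0.001]
wrist_force: [1.4, -0.3, -0.2]
finger_gap: 85.1
grip_force: 0.0
time_s: 1.35
tool_pos: [413.5, 313.2, 231.0]
ee_rot: [1.0, 0.0, -0.0, 0.0]
wrist_force: [0.3, -0.1, -0.6]
finger_gap: 85.4
grip_force: 0.0
time_s: 1.98
tool_pos: [517.9, 160.3, 230.6]
ee_rot: [1.0, -0.002, -0.001, 0.0]
wrist_force: [-0.2, 0.1, -1.4]
finger_gap: 84.9
grip_force: 0.0
{'time_s': 1.975, 'q': array([ 5.99401209e-01,  2.45216827e-01, -1.96413036e-01, -4.13796058e-05,
       -1.13052903e+00,  9.66902539e-01]), 'qd': array([ 0.05157749, -0.01210541, -0.01220947, -0.00983692,  0.0015045 ,
       -0.0226966 ]), 'effort': array([-9.34910495e-01, -3.14476991e+01,  1.85322636e+01,  4.21233326e+00,
       -9.41695471e-03,  1.14710396e-01]), 'tool_pos': array([517.89415699, 160.3299282 , 230.6121283 ]), 'ee_rot': array([ 9.99997225e-01, -2.25511756e-03, -5.72241751e-04,  3.70181126e-04]), 'wrist_force': array([-0.21900134,  0.11740951, -1.35990697]), 'ft_torque': array([ 0.02599205,  0.01948023, -0.00258049]), 'grip_force': 0.0, 'finger_gap': 84.85269075305573}
[30.39759811 44.1338038  80.6102533 ]
```

```bash
python3 -m creep '[[85,30,44,0,0,0,0],[85,0,0,0,0,0,0],[85,0,0,0,0,0,0]]'
python3 - <<'E'
from h import *
s=arm.state();c=cam('wrist');p,d=arm.grab_frame('wrist');P=cloud(c,d);np.savez('w1.npz',p=p,d=d,K=c[0],R=c[1],t=c[2])
print(s['tool_pos'],-c[1].T@c[2],c[1])
q=p.copy()
for k,z in(((548,116,112),0),((540,-173,102),0)):
    u=proj(c,k);print(u); 
    cv2.drawMarker(q,tuple(int(x) for x in u),(255,0,255),0,12)
cv2.imwrite('pics/w1.png',q[...,::-1])
near=(np.hypot(P[...,0]-548,P[...,1]-116)<40)&(d>0)
for lo,hi in((64,84),(84,98),(98,106),(106,120)):
    m=near&(P[...,2]>lo)&(P[...,2]<hi);pts=P[m]
    if len(pts)>5:
        r=cv2.minEnclosingCircle(pts[:,:2].astype(np.float32));print(lo,hi,len(pts),np.round(r[0],1),round(r[1],1),np.percentile(pts[:,2],[5,50,95]).round(1))
E
```

```text
time_s: 2.35
tool_pos: [546.5, 119.1, 230.9]
ee_rot: [1.0, -0.0, -0.0, 0.0]
wrist_force: [-0.3, 0.3, -0.7]
finger_gap: 85.3
grip_force: 0.0
[546.53373103 119.10905815 230.89832031] [618.58910874 118.74318389 372.74377785] [[ 3.45300867e-04 -9.99999276e-01  1.15278445e-03]
 [-9.59116577e-01 -4.93277207e-06  2.83011293e-01]
 [-2.83011082e-01 -1.20337872e-03 -9.59115884e-01]]
[322.5457739  240.57967559]
[682.1769325  246.95302386]
64 84 828 [548.7 114.8] 24.9 [73.3 76.3 81.7]
84 98 313 [548.5 115. ] 19.7 [85.6 94.1 97.3]
98 106 157 [549.5 115.2] 19.4 [ 98.3 102.  105.9]
106 120 1467 [548.5 115. ] 19.5 [107.7 110.2 111.9]
```

View pics/w1.png

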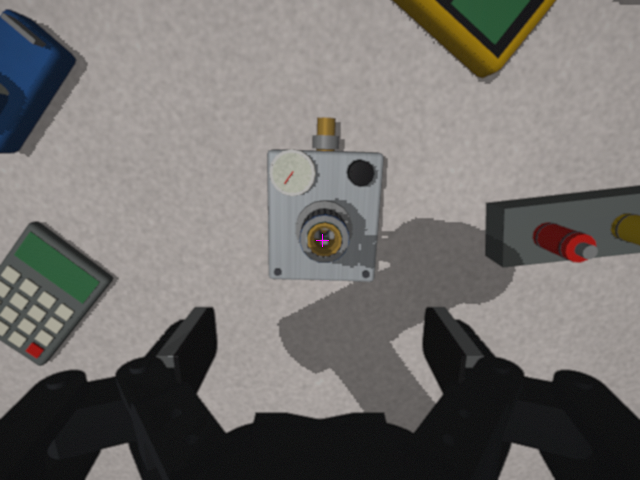

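```bash
python3 -m creep '[[85,2,4,50,0,0,0],[85,0,0,40,0,0,0],[85,0,0,30,0,0,0],[85,0,0,0,0,0,0]]'; python3 -m creep '[[85,0,0,20,0,0,0],[60,0,0,7,0,0,0],[44,0,0,0,0,0,0],[44,0,0,0,0,0,0],[44,0,0,0,0,0,0]]' 25; python3 -m creep '[[30,0,0,0,0,0,0],[30,0,0,0,0,0,0],[30,0,0,0,0,0,0],[30,0,0,0,0,0,0]]' 25
python3 - <<'E'
from h import *
p,d=arm.grab_frame('side'); cv2.imwrite('pics/s2.png',cv2.resize(p[230:370,220:400],None,fx=4,fy=4)[...,::-1]); print(arm.state()['tool_pos'])
E
```

```text
time_s: 2.9
tool_pos: [547.0, 115.1, 109.3]
ee_rot: [1.0, 0.001, -0.003, 0.001]
wrist_force: [-0.7, -0.1, -0.6]
finger_gap: 85.3
grip_force: 0.0
time_s: 3.52
tool_pos: [549.5, 114.9, 85.1]
ee_rot: [1.0, 0.0, 0.001, -0.0]
wrist_force: [0.3, 0.2, 0.4]
finger_gap: 43.7
grip_force: 0.0
time_s: 4.03
tool_pos: [549.5, 115.4, 85.3]
ee_rot: [1.0, 0.0, 0.001, -0.0]
wrist_force: [-2.4, 3.8, 5.7]
finger_gap: 37.7
grip_force: 27.9
[549.5546977  115.38232933  85.28451102]
```

View pics/s2.png

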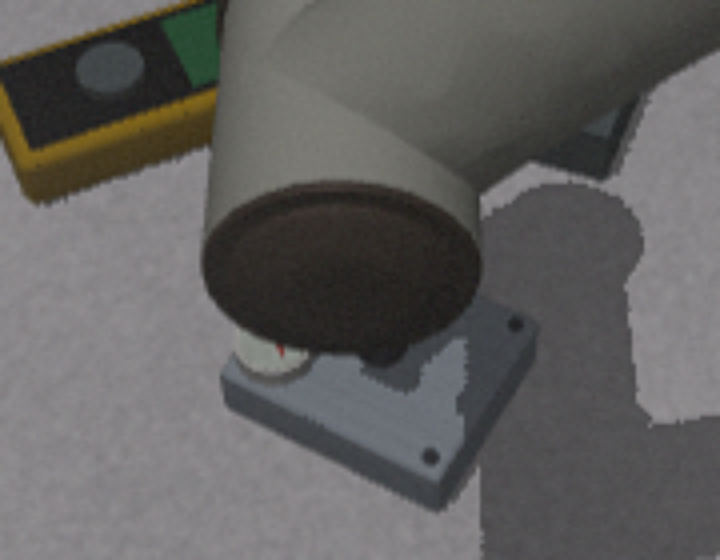

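The arm hides the coupler in this view. The gap of 37.7 mm matches the 38 mm sleeve, so I'll draw it down.

```bash
python3 -m creep '[[30,0,0,3,0,0,0],[30,0,0,3,0,0,0],[30,0,0,0,0,0,0]]' 40; python3 -m creep '[[30,0,0,2,0,0,0],[30,0,0,2,0,0,0],[30,0,0,0,0,0,0]]';python3 -m creep '[[30,0,0,2,0,0,0],[30,0,0,1,0,0,0],[30,0,0,0,0,0,0]]'
```

```text
time_s: 4.45
tool_pos: [549.5, 115.3, 78.9]
ee_rot: [1.0, 0.0, 0.001, -0.0]
wrist_force: [-1.4, 4.7, 4.1]
finger_gap: 37.3
grip_force: 41.8
time_s: 4.82
tool_pos: [549.5, 115.3, 73.2]
ee_rot: [1.0, -0.0, 0.0, -0.001]
wrist_force: [0.8, 5.9, -3.5]
finger_gap: 37.0
grip_force: 40.9
time_s: 5.2
tool_pos: [549.5, 115.3, 72.2]
ee_rot: [1.0, 0.0, 0.001, -0.0]
wrist_force: [-2.2, 5.6, 8.0]
finger_gap: 37.1
grip_force: 42.2
```

```bash
python3 -m creep '[[30,0,0,1,0,0,0],[30,0,0,0,0,0,0],[80,0,0,0,0,0,0],[80,0,0,0,0,0,0],[80,0,0,0,0,0,0]]'; python3 -m creep '[[80,0,0,-30,0,0,0],[80,0,0,-50,0,0,0],[80,0,0,-50,0,0,0],[80,0,0,-20,0,0,0],[80,0,0,0,0,0,0]]'
python3 - <<'E'
from h import *
s=arm.state();c=cam('wrist');p,d=arm.grab_frame('wrist');P=cloud(c,d)
cv2.imwrite('pics/w2.png',cv2.resize(p[140:300,220:420],None,fx=4,fy=4)[...,::-1])
near=(np.hypot(P[...,0]-548,P[...,1]-115)<40)&(d>0)
for lo,hi in((55,72),(88,98),(98,106),(107,120)):
    m=near&(P[...,2]>lo)&(P[...,2]<hi);pts=P[m]
    if len(pts)>5:
        r=cv2.minEnclosingCircle(pts[:,:2].astype(np.float32));print(lo,hi,len(pts),np.round(r[0],1),round(r[1],1),np.percentile(pts[:,2],[5,50,95]).round(1))
print(totool([541,-173,200]),s['q'])
E
```

```text
time_s: 5.82
tool_pos: [548.7, 113.9, 69.6]
ee_rot: [1.0, -0.0, -0.001, 0.001]
wrist_force: [-0.8, -0.6, -0.1]
finger_gap: 80.1
grip_force: 0.0
time_s: 6.45
tool_pos: [549.7, 114.7, 221.7]
ee_rot: [1.0, -0.0, 0.002, -0.001]
wrist_force: [0.4, -0.1, -0.3]
finger_gap: 80.3
grip_force: 0.0
55 72 686 [548.5 114.7] 25.1 [61.4 63.2 67.4]
88 98 779 [548.7 114.9] 19.6 [90.1 96.8 97.8]
98 106 215 [548.8 114.9] 18.4 [ 98.  100.7 105.7]
107 120 644 [548.8 115. ] 13.6 [107.6 110.5 112.1]
[ -7.57340415 287.44475841  19.77745047] [ 4.94385914e-01  2.82828968e-01 -1.67822281e-01  2.03791536e-04
 -1.11682165e+00  1.07595953e+00]
```

View pics/w2.png

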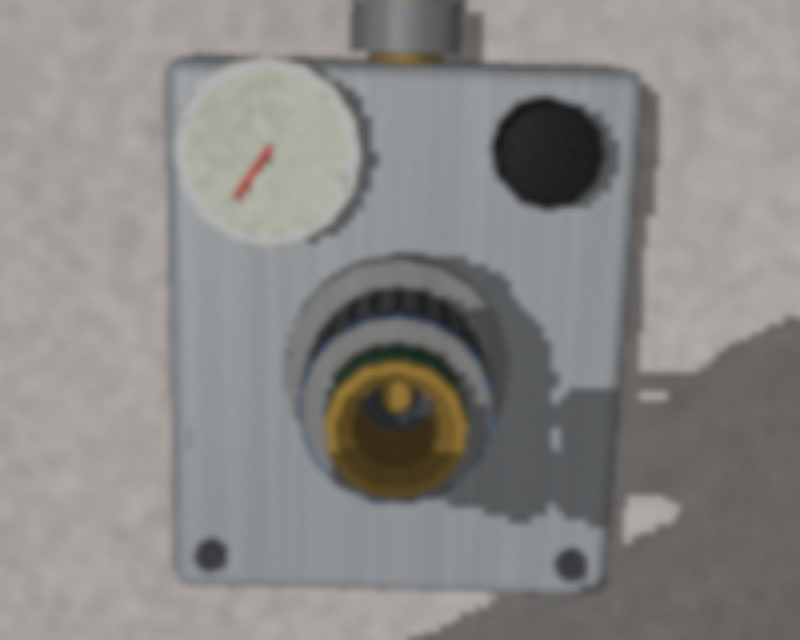

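The sleeve has dropped 13 mm and stays back, with the green band visible at crop (400,355). The mouth centre is at (548.7,115). Next is the yellow nozzle.

```bash
python3 -m creep '[[80,-1,48,0,0,0,0],[80,-2,48,0,0,0,0],[80,-2,48,0,0,0,0],[80,-2,48,0,0,0,0],[80,-1,48,0,0,0,0]]'; python3 -m creep '[[80,0,48,0,0,0,0],[80,0,0,0,0,0,10.4],[80,0,0,0,0,0,10.4],[80,0,0,0,0,0,10.4],[80,0,0,0,0,0,10.4]]'; python3 -m creep '[[80,0,0,0,0,0,10.4],[80,0,0,0,0,0,10.4],[80,0,0,0,0,0,10.4],[80,0,0,0,0,0,10.4],[80,0,0,0,0,0,0]]';  python3 - <<'E'
from h import *
c=cam('wrist');p,d=arm.grab_frame('wrist');P=cloud(c,d);hsv=cv2.cvtColor(p,cv2.COLOR_RGB2HSV)
s=arm.state();print(R.from_quat(s['ee_rot']).as_matrix().round(3),s['q'].round(2))
cv2.imwrite('pics/w3.png',p[...,::-1])
near=(d>0)&(np.hypot(P[...,0]-541,P[...,1]+173)<35)
for lo,hi in((50,86),(86,90),(91,106)):
    pts=P[near&(P[...,2]>lo)&(P[...,2]<hi)]
    if len(pts)>5:
        r=cv2.minEnclosingCircle(pts[:,:2].astype(np.float32));print(lo,hi,len(pts),np.round(r[0],1),round(r[1],1),np.percentile(pts[:,2],[5,50,95]).round(1))
E
```

```text
time_s: 7.12
tool_pos: [539.7, -126.9, 217.9]
ee_rot: [1.0, -0.0, -0.002, -0.0]
wrist_force: [0.7, 0.1, -0.4]
finger_gap: 80.0
grip_force: 0.0
time_s: 7.75
tool_pos: [539.9, -173.4, 217.6]
ee_rot: [0.934, -0.358, -0.002, 0.001]
wrist_force: [0.3, 1.3, 0.3]
finger_gap: 79.8
grip_force: 0.0
time_s: 8.38
tool_pos: [540.1, -173.3, 218.1]
ee_rot: [0.748, -0.663, -0.002, 0.001]
wrist_force: [-0.6, -0.8, -0.3]
finger_gap: 80.3
grip_force: 0.0
[[ 0.121 -0.993 -0.003]
 [-0.993 -0.121  0.   ]
 [-0.001  0.003 -1.   ]] [-0.03  0.3  -0.15 -0.   -1.12  0.15]
50 86 234 [ 543.7 -177.1] 13.2 [52.  70.  84.4]
86 90 520 [ 543.4 -176.5] 12.8 [87.6 89.  89.8]
91 106 191 [ 542.  -175.4] 8.2 [ 91.4  96.9 101.7]
```

View pics/w3.png

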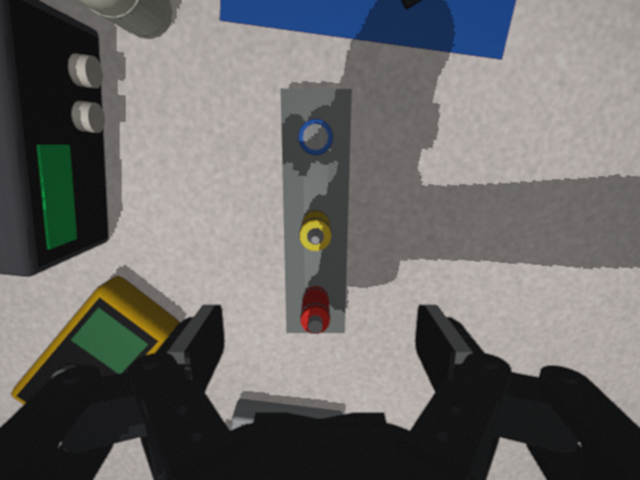

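The yellow nozzle is at wrist pixel (315,234), world (543.3,-176.4), and the fingers straddle the rack clear of its neighbours. Now to correct, descend and grip.

```bash
python3 -m creep '[[80,3.5,-2.8,45,0,0,0],[80,0,0,45,0,0,0],[80,0,0,40,0,0,0],[80,0,0,20,0,0,0],[80,0,0,15,0,0,0]]'; python3 -m creep '[[40,0,0,2,0,0,0],[20,0,0,0,0,0,0],[20,0,0,0,0,0,0],[20,0,0,0,0,0,0],[20,0,0,0,0,0,0]]' 50;python3 -m creep '[[20,0,0,0,0,0,0],[20,0,0,0,0,0,0]]' 50
```

```text
time_s: 9.05
tool_pos: [543.5, -176.5, 53.5]
ee_rot: [0.748, -0.663, -0.001, 0.001]
wrist_force: [-0.6, 0.5, -0.6]
finger_gap: 79.9
grip_force: 0.0
time_s: 9.68
tool_pos: [544.9, -176.6, 54.5]
ee_rot: [0.748, -0.664, 0.001, -0.001]
wrist_force: [-0.9, 0.3, 4.9]
finger_gap: 25.1
grip_force: 49.0
time_s: 9.93
tool_pos: [545.0, -176.6, 54.5]
ee_rot: [0.748, -0.664, 0.001, -0.0]
wrist_force: [-1.3, 0.6, 6.1]
finger_gap: 24.7
grip_force: 49.0
```

```bash
python3 -m creep '[[20,0,0,-10,0,0,0],[20,0,0,-20,0,0,0],[20,0,0,-40,0,0,0],[20,0,0,-40,0,0,0],[20,0,0,-40,0,0,0]]'; python3 -m creep '[[20,0,0,0,0,0,0],[20,0,0,0,0,0,0]]'
python3 - <<'E'
from h import *
t=totool([548.7,115,200]);print(t.round(1))
c=cam('wrist');p,d=arm.grab_frame('wrist');cv2.imwrite('pics/w4.png',p[...,::-1])
E
```

```text
time_s: 10.55
tool_pos: [543.7, -176.3, 204.5]
ee_rot: [0.748, -0.664, -0.0, 0.0]
wrist_force: [1.3, -0.6, -1.1]
finger_gap: 24.8
grip_force: 49.1
time_s: 10.8
tool_pos: [543.4, -176.2, 202.6]
ee_rot: [0.748, -0.664, -0.001, 0.0]
wrist_force: [-0.8, 0.2, -2.2]
finger_gap: 24.7
grip_force: 49.2
[-288.5  -39.6    2.8]
```

View pics/w4.png

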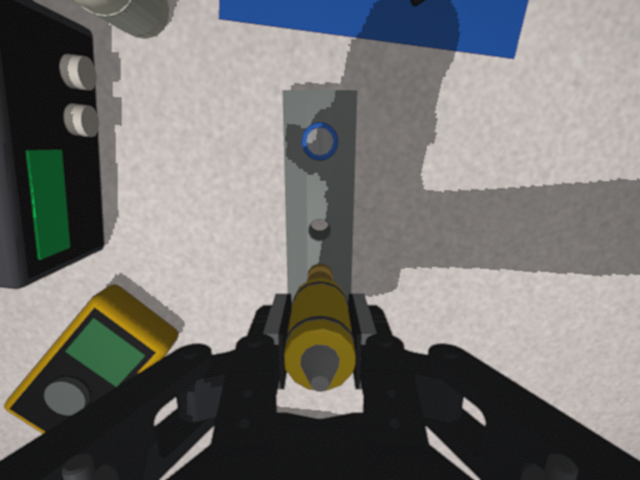

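The yellow nozzle is in the grip with its plug tip at about (320,267), and it has cleared the rack. Carrying it to the mouth.

```bash
python3 -m creep '[[20,-40,-5.5,0,0,0,0],[20,-50,-7,0,0,0,0],[20,-50,-7,0,0,0,0],[20,-50,-7,0,0,0,0],[20,-50,-7,0,0,0,0]]'; python3 -m creep '[[20,-38,-5,0,0,0,0],[20,-10.5,-1.1,0,0,0,0],[20,0,0,0,0,0,0],[20,0,0,0,0,0,0]]'
python3 - <<'E'
from h import *
s=arm.state();t=totool([548.7,115,112]);print(t.round(1),s['q'].round(2))
c=cam('wrist');p,d=arm.grab_frame('wrist');q=p.copy();P=cloud(c,d)
Rt=R.from_quat(s['ee_rot'])
T=lambda v:proj(c,Rt.apply(v)+s['tool_pos'])
def circ(r,z,col):
    pts=np.array([T([r*np.cos(a),r*np.sin(a),z]) for a in np.linspace(0,6.28,40)]);cv2.polylines(q,[pts.round().astype(int)],1,col,1)
circ(7.5,52.5,(255,0,0));circ(13,14.5,(255,0,255));circ(13,-35.5,(0,255,255))
m=[proj(c,[548.7+11.5*np.cos(a),115+11.5*np.sin(a),111]) for a in np.linspace(0,6.28,40)]
cv2.polylines(q,[np.array(m).round().astype(int)],1,(0,255,0),1)
cv2.imwrite('pics/w5.png',cv2.resize(q[180:420,200:440],None,fx=2.5,fy=2.5,interpolation=cv2.INTER_NEAREST)[...,::-1])
E
```

```text
time_s: 11.48
tool_pos: [548.1, 67.1, 201.6]
ee_rot: [0.748, -0.664, -0.001, 0.001]
wrist_force: [1.0, 0.9, -1.3]
finger_gap: 24.9
grip_force: 49.2
time_s: 11.98
tool_pos: [549.1, 113.6, 202.8]
ee_rot: [0.747, -0.664, -0.0, 0.001]
wrist_force: [-0.1, 0.5, -0.7]
finger_gap: 25.0
grip_force: 49.2
[-1.5  0.1 90.8] [ 0.49  0.3  -0.19 -0.   -1.08 -0.38]
```

View pics/w5.png

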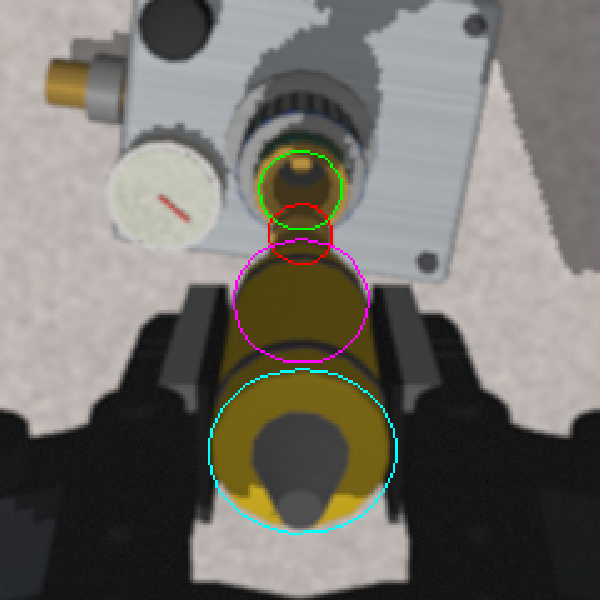

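The drawn outlines agree with the held nozzle to within about 2 mm, with the tip near crop (300,235) and the mouth at (300,190). That fits the funnel. Moving down to just above the rim.

```bash
python3 -m creep '[[20,-1.5,0,15,0,0,0],[20,0,0,13,0,0,0],[20,0,0,6,0,0,0],[20,0,0,0,0,0,0],[20,0,0,0,0,0,0]]'
python3 - <<'E'
from h import *
s=arm.state();t=totool([548.7,115,112]);print(t.round(1))
c=cam('side');p,d=arm.grab_frame('side');c2=cam('wrist');w,_=arm.grab_frame('wrist')
cv2.imwrite('pics/w6.png',np.hstack([cv2.resize(p[240:340,260:360],(400,400),interpolation=cv2.INTER_CUBIC),cv2.resize(w[200:320,260:380],(400,400),interpolation=cv2.INTER_CUBIC)])[...,::-1])
E
```

```text
time_s: 12.65
tool_pos: [549.6, 116.3, 169.6]
ee_rot: [0.748, -0.664, 0.0, -0.0]
wrist_force: [0.4, -0.1, -1.4]
finger_gap: 24.6
grip_force: 49.2
[ 1.1  1.1 57.6]
```

View pics/w6.png

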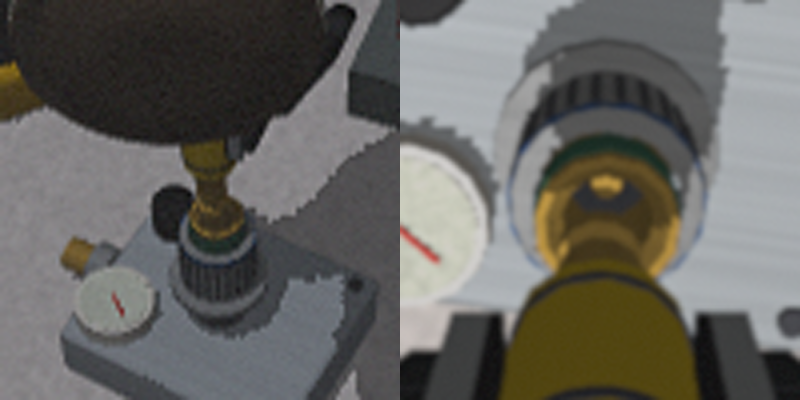

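The side crop shows the plug at x≈212 against the mouth at 217, and the wrist crop shows them nearly aligned. I'll correct by 1 mm in x and y and feed in, watching the force.

```bash
python3 -m creep '[[20,1,1,0,0,0,0],[20,0,0,2.5,0,0,0],[20,0,0,2.5,0,0,0],[20,0,0,1,0,0,0],[20,0,0,0,0,0,0]]'; python3 -m creep '[[20,0,0,2,0,0,0],[20,0,0,2,0,0,0],[20,0,0,0,0,0,0]]'
```

```text
time_s: 13.38
tool_pos: [548.3, 115.0, 163.1]
ee_rot: [0.748, -0.664, -0.0, 0.0]
wrist_force: [-0.8, -0.2, -1.4]
finger_gap: 24.8
grip_force: 49.2
time_s: 13.75
tool_pos: [548.2, 115.0, 159.1]
ee_rot: [0.748, -0.664, -0.0, 0.0]
wrist_force: [0.4, -0.2, -1.2]
finger_gap: 24.7
grip_force: 49.2
```

```bash
for i in 1 ; do python3 -m creep '[[20,0,0,2,0,0,0],[20,0,0,1.5,0,0,0],[20,0,0,0,0,0,0]]'; done; python3 -m creep '[[20,0,0,2,0,0,0],[20,0,0,1.5,0,0,0],[20,0,0,0,0,0,0]]'
```

```text
time_s: 14.12
tool_pos: [548.3, 115.0, 155.6]
ee_rot: [0.748, -0.664, -0.0, 0.0]
wrist_force: [-0.2, 0.4, -2.0]
finger_gap: 24.8
grip_force: 49.2
time_s: 14.5
tool_pos: [548.3, 115.0, 152.1]
ee_rot: [0.748, -0.664, -0.0, 0.0]
wrist_force: [-0.6, 0.2, -0.9]
finger_gap: 24.7
grip_force: 49.2
```

```bash
python3 -m creep '[[20,0,0,2,0,0,0],[20,0,0,2,0,0,0],[20,0,0,0,0,0,0]]'; python3 -m creep '[[20,0,0,1.5,0,0,0],[20,0,0,1,0,0,0],[20,0,0,0,0,0,0]]'; python3 -m creep '[[20,0,0,1,0,0,0],[20,0,0,0.5,0,0,0],[20,0,0,0,0,0,0]]'
```

```text
time_s: 14.88
tool_pos: [548.2, 115.0, 148.1]
ee_rot: [0.748, -0.664, -0.0, 0.0]
wrist_force: [-1.0, -0.6, -1.0]
finger_gap: 24.8
grip_force: 49.2
time_s: 15.25
tool_pos: [548.3, 115.0, 145.7]
ee_rot: [0.748, -0.664, -0.0, 0.0]
wrist_force: [-0.2, -0.4, -0.7]
finger_gap: 24.7
grip_force: 49.2
time_s: 15.62
tool_pos: [548.4, 115.0, 144.3]
ee_rot: [0.748, -0.664, -0.0, 0.0]
wrist_force: [-1.0, 0.1, -0.9]
finger_gap: 24.6
grip_force: 49.2
```

Tip is at about 92 mm, still free. From here I'll use small steps and check the force after each call.

```bash
python3 -m creep '[[20,0,0,1,0,0,0],[20,0,0,0,0,0,0]]'; python3 -m creep '[[20,0,0,1,0,0,0],[20,0,0,0,0,0,0]]'; python3 -m creep '[[20,0,0,1,0,0,0],[20,0,0,0,0,0,0]]'
```

```text
time_s: 15.88
tool_pos: [548.3, 115.0, 143.2]
ee_rot: [0.748, -0.664, -0.0, 0.0]
wrist_force: [-1.3, -0.1, -1.3]
finger_gap: 24.6
grip_force: 49.2
time_s: 16.12
tool_pos: [548.3, 115.0, 142.2]
ee_rot: [0.748, -0.664, -0.0, 0.0]
wrist_force: [0.6, -0.4, -0.5]
finger_gap: 24.6
grip_force: 49.2
time_s: 16.38
tool_pos: [548.3, 115.0, 141.2]
ee_rot: [0.748, -0.664, -0.0, 0.0]
wrist_force: [1.0, 0.3, -0.4]
finger_gap: 24.9
grip_force: 49.2
```

```bash
python3 -m creep '[[20,0,0,1,0,0,0],[20,0,0,0,0,0,0]]' | grep -E 'pos|wrist'; python3 -m creep '[[20,0,0,1,0,0,0],[20,0,0,0,0,0,0]]'| grep -E 'pos|wrist'
```

```text
tool_pos: [548.3, 115.0, 140.2]
wrist_force: [0.8, 0.5, -1.6]
tool_pos: [548.3, 115.0, 139.2]
wrist_force: [-0.1, -1.0, -0.8]
```

```bash
python3 -m creep '[[20,0,0,1,0,0,0],[20,0,0,0,0,0,0]]' | grep -E 'pos|wrist'; python3 -m creep '[[20,0,0,1,0,0,0],[20,0,0,0,0,0,0]]'| grep -E 'pos|wrist'
```

```text
tool_pos: [548.3, 115.0, 138.2]
wrist_force: [-0.2, 0.6, -0.7]
tool_pos: [548.5, 115.1, 137.8]
wrist_force: [-1.4, -0.3, 1.4]
```

```bash
python3 -m creep '[[20,0,0,1,0,0,0],[20,0,0,0,0,0,0]]' | grep -E 'pos|wrist'
```

```text
tool_pos: [548.6, 115.1, 137.0]
wrist_force: [-1.5, 0.4, 5.0]
```

```bash
python3 -m creep '[[20,0,0,1,0,0,0],[20,0,0,0,0,0,0]]' | grep -E 'pos|wrist'
```

```text
tool_pos: [548.2, 115.0, 134.5]
wrist_force: [-0.6, 0.9, -0.6]
```

Met the pin, then the force dropped off at about 4 mm of travel, which looks like the trip. One gentle step more to feel the seat.

```bash
python3 -m creep '[[20,0,0,0.5,0,0,0],[20,0,0,0,0,0,0]]' | grep -E 'pos|wrist'
python3 - <<'E'
from h import *
s=arm.state();c=cam('wrist');p,d=arm.grab_frame('wrist');P=cloud(c,d)
r=np.hypot(P[...,0]-548.7,P[...,1]-115)
m=(d>0)&(r<19)&(r>15)&(P[...,2]>60)&(P[...,2]<125);print('sleeve top',np.percentile(P[m][:,2],[5,25,50,75,95]).round(1))
m=(d>0)&(r<26)&(r>21)&(P[...,2]>45)&(P[...,2]<95);print('flange',np.percentile(P[m][:,2],[5,50,95]).round(1))
E
```

```text
tool_pos: [548.2, 115.0, 134.4]
wrist_force: [-1.3, -0.2, -0.1]
sleeve top [ 79.8  99.1 109.6 110.2 110.9]
flange [72.6 76.  77. ]
```

The sleeve is forward: flange back at 76 mm and sleeve top at 110. Confirm the seat with another small push.

```bash
python3 -m creep '[[20,0,0,0.5,0,0,0],[20,0,0,0,0,0,0]]' | grep -E 'pos|wrist'; python3 -m creep '[[20,0,0,0.4,0,0,0],[20,0,0,0,0,0,0]]' | grep -E 'pos|wrist'
```

```text
tool_pos: [548.3, 115.0, 134.4]
wrist_force: [-0.5, 0.1, 1.1]
tool_pos: [548.4, 115.0, 134.3]
wrist_force: [-3.0, 0.3, 3.7]
```

It is on the seat: position steady while force builds. Release and retreat.

```bash
python3 -m creep '[[20,0,0,-0.8,0,0,0],[30,0,0,0,0,0,0],[50,0,0,0,0,0,0],[80,0,0,0,0,0,0],[80,0,0,0,0,0,0]]' 20; python3 -m creep '[[80,0,0,-20,0,0,0],[80,0,0,-45,0,0,0],[80,0,0,-45,0,0,0],[80,0,0,-10,0,0,0],[80,0,0,0,0,0,0]]'
python3 - <<'E'
from h import *
c=cam('wrist');p,d=arm.grab_frame('wrist');P=cloud(c,d)
cv2.imwrite('pics/w7.png',p[...,::-1])
r=np.hypot(P[...,0]-548.7,P[...,1]-115)
for lo,hi in((112,130),(150,163),(164,180)):
    q=P[(d>0)&(r<40)&(P[...,2]>lo)&(P[...,2]<hi)]
    if len(q)>5: e=cv2.minEnclosingCircle(q[:,:2].astype(np.float32));print(lo,np.round(e[0],1),round(e[1],1),np.percentile(q[:,2],[5,50,95]).round(1))
m=(d>0)&(r<26)&(r>21)&(P[...,2]>45)&(P[...,2]<95);print('flange',np.percentile(P[m][:,2],[5,50,95]).round(1))
E
```

```text
time_s: 19.3
tool_pos: [548.4, 115.1, 134.7]
ee_rot: [0.748, -0.664, 0.0, -0.0]
wrist_force: [-0.7, 0.7, 0.7]
finger_gap: 79.8
grip_force: 0.0
time_s: 19.92
tool_pos: [548.3, 115.2, 255.0]
ee_rot: [0.748, -0.664, -0.0, -0.001]
wrist_force: [-0.4, 0.2, -0.3]
finger_gap: 79.9
grip_force: 0.0
112 [548.5 114.3] 13.1 [112.4 127.7 129.4]
150 [548.5 114.8] 13.2 [150.9 158.4 162.6]
164 [548.5 115.5] 12.9 [167.4 169.2 177.1]
flange [73.9 76.  77.4]
```

View pics/w7.png

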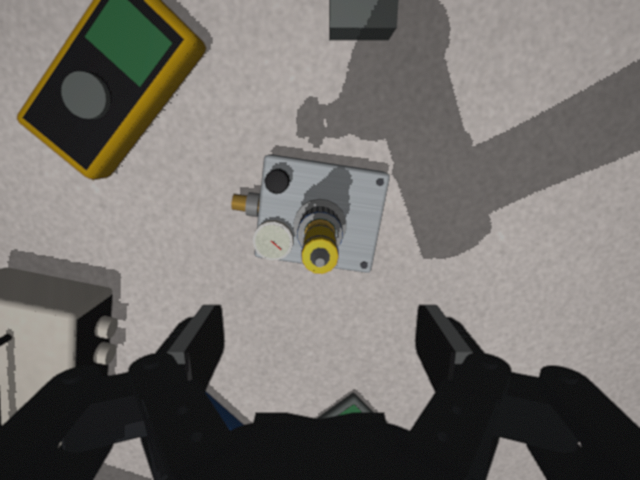

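The nozzle stands upright in the coupler at pixel (320,255), with its axis within 1 mm of the mouth. The sleeve is forward and the gripper is clear, so I'm handing in.

```bash
python3 -c "
from plant import arm
print(arm.job_done())"
```

```text
the job is handed in; nothing more can be done
None
```

The yellow nozzle is seated and standing upright in the coupler with the sleeve sprung forward; I didn't tug it to test the lock. Pushing force read about 5 N at most, nothing else was touched, and I handed the job in at about 20 s.

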